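Change over the cassettes in the film dry cabinet

ROBOT

A 6-joint arm with a two-finger parallel gripper is mounted at the origin on the work surface. World frame = base frame: x ahead of the robot, y to its left, z up, the work surface at z = 0. Lengths are in m, angles in rad, forces in N, time in s.
With the tool pointing down it reaches from about 0.325 to 1 m from the base axis. Payload 5.1 kg.
Tool frame: the origin (TCP) lies midway between the tips of the shut fingers; the grasp point (between the pads) lies 19 mm behind it; z points along the fingers, y is the line along which they close (so a half turn about z gives the same grasp; the last joint's range is limited). The gripper opens to 85 mm and grips with 20 to 120 N. Pads are 22 mm wide; open, the fingers measure 114 mm over their backs; the gripper's body (76 mm by 85 mm) begins 54 mm behind the grasp point. The pads swing forward as they close: fully open they stand 13 mm farther back than shut.
Start: joints at [1.213, 0.124, 1.65, -0, 1.367, -0.083], TCP at [0.176, 0.626, 0.231] pointing down, gripper open.
Joint ranges: [-2.61, 2.61], [-1.02, 2.33], [0.03, 2.71], [-1.35, 4.49], [0.32, 2.68], [-2.91, 2.91]. Speed limits (rad/s): [2.57, 2.57, 3.14, 3.14, 3.14, 3.14].

INTERFACE

Orientations are given as a unit quaternion [x, y, z, w].
In Python, from rig import env, hand, optics, current_t, current_qpos, current_qd, current_joint_efforts, current_tcp_pos, current_tool_rot, current_ft_force, current_ft_torque, current_opening, current_grip_force gives the robot as it stands. The module is installed in compiled form; this text tells all that it offers. Calls block until the motion is done:
- env.move_pose(position, orientation): joint-space move of the TCP to a pose.
- env.move_linear(position, vel=0.15, orientation=None, force_limit=None): straight line of the TCP; orientation=None keeps the orientation; vel is the mean speed in m/s. With force_limit (N) it stops when the force on the tool has changed by that much, and returns True; else False.
- env.movej(angles): joint-space move.
- hand.let_go() and hand.clamp(effort=None): open the fingers fully, or close them until they stop; effort is the grip in N (None keeps the last).
- env.wait(seconds).
- env.ik(position, orientation): joint angles nearest the present ones, or None.
- optics.get_image(name): name is "scene" or "side" or "wrist"; returns the picture (420x560x3 uint8, red, green, blue); there is no depth.
- optics.camera_info(name): a dict with "camera_matrix" (3x3 intrinsics, pixels), "k1" (the pictures are not rectified: a ray, as slopes to the right and down, at radius r is drawn at 1 + k1 r^2 times it, then the intrinsics apply), "rvec" (rotation vector, rad) and "tvec" (3), from world to camera coordinates, as OpenCV has them. Camera axes: x right, y down, z forward; pixel columns grow to the right and rows downward; lengths in m; the calibration is good to about 2 mm. A picture is of the moment at which its call begins: read the wrist's pose just before it. camera_info takes no time and is no camera call; for the wrist camera it gives the pose at the moment of the call.
A pose or a line that the arm cannot do raises env.MotionError and nothing moves.
- env.finish_job(): hands the job in; it is judged then, once.
Readings, each from a call of its own:
- current_t(): time.
- current_qpos(): joint angles.
- current_qd(): joint speeds.
- current_joint_efforts(): joint torques, N m.
- current_tcp_pos(): TCP position.
- current_tool_rot(): TCP orientation.
- current_ft_force(): force on the tool from outside, world axes, zero at the start.
- current_ft_torque(): the same for the moment, N m.
- current_opening(): finger opening in m.
- current_grip_force(): force on a finger pad.
Only numpy, scipy, OpenCV 4.12 (cv2) and the standard library are available. Lean on these libraries where they do the work, as an engineer would, in place of code of your own. Each camera call takes 0.05 s, during which the arm holds its last target. There are 200 camera calls.

TASK

Change over the film dry cabinet: pull its bottom-hinged front door all the way down, which rolls the tray out, lift the dry cassettes out by their handles and stand them all in the empty aluminium carrier, and only then stand all the waiting cassettes from the mat on the cabinet's tray, while the door is still down. Then push the door fully shut again with the waiting cassettes inside. Set every cassette down upright, do not drop any, and leave the other things on the bench where they are.

Things in the scene. Friction and masses are not known exactly. Their poses are not given: they have to be found in the camera images.
- cabinet: low bench dry cabinet, grey frame with clear roof, sides and door, 160 deep, 320 wide, roof top 178 above the bench, fixed. Origin: middle of its front face at bench level; x points into the cabinet (away from the front), y along the front, z up
- door (a joint): bottom-hinged front door, 320 wide, 113 tall, 16 thick, outside the front face: 0 = shut (upright), 1.571 = flat towards the robot (end stop). Stays wherever it is left; takes about 3 to 8 N at the handle. Geared to the tray by toothed quadrants: lowering it rolls the tray out 76 mm per rad (120 mm when flat), raising it rolls the tray in
- door_hinge (a point): middle of the door's hinge line: the bottom of the front face, 65 above the bench, line along the cabinet's y; axes as the cabinet's
- door_handle (a point): middle of the steel handle bar, diameter 12, 120 long along the door's y, on two arms, 36 clear of the door's upper edge. 155 from the hinge line along the door and 20 out on its outer side: shut, 220 above the bench and 20 in front of the front face, above the roof line; flat, 45 above the bench and 155 in front. Axes when shut as the cabinet's
- tray_floor (a point): middle of the tray's steel floor in the cabinet, 85 above the bench, axes as the cabinet's. Inside 112 (x) by 270 (y); rims in front and behind 12 high, side cheeks 56 high. Door shut: 68 behind the front face; flat: 52 in front of it. Takes three cassettes side by side, 85 apart, each with its x along the cabinet's x
- carrier_floor (a point): middle of the floor of the carrier, an empty aluminium tray fixed on the bench, on the side of the cabinet where the mat is not. Inside 274 (x) by 112 (y), floor 4 above the bench, rim 18 above the floor, walls 4. Takes three cassettes side by side along its x, 85 apart, each with its own x along the carrier's y
- mat: grey flat mat 270 (x) by 130 (y), 3 thick, fixed on the bench, on which the waiting cassettes stand; origin at its underside
- lens_module: matte grey open lens module 100 x 80 x 64, loose, near the robot on its left
- tube_holder: chrome holder 160 long with a light tube 200 long, 52 high, loose, near the robot on its right
- roller: small black rubber drive belt roller, diameter 32, 28 high, loose, on the bench between the robot and the cabinet
- dry1: film cassette, clear, 80 (x) x 56 (y) x 40 high, 180 g, black reels inside; origin at the centre of its underside, z up. Black handle on top: round bar, diameter 10, along x, straight for 42, axis 64 above the underside, 19 free beneath, a post at each end. All cassettes look alike. Starts dry, in the shut cabinet on the tray (two or three of dry1 to dry3 are present)
- dry2: film cassette, clear, 80 (x) x 56 (y) x 40 high, 180 g, black reels inside; origin at the centre of its underside, z up. Black handle on top: round bar, diameter 10, along x, straight for 42, axis 64 above the underside, 19 free beneath, a post at each end. All cassettes look alike. Starts dry, in the shut cabinet on the tray (two or three of dry1 to dry3 are present)
- dry3: film cassette, clear, 80 (x) x 56 (y) x 40 high, 180 g, black reels inside; origin at the centre of its underside, z up. Black handle on top: round bar, diameter 10, along x, straight for 42, axis 64 above the underside, 19 free beneath, a post at each end. All cassettes look alike. Starts dry, in the shut cabinet on the tray (two or three of dry1 to dry3 are present)
- waiting1: film cassette, clear, 80 (x) x 56 (y) x 40 high, 180 g, black reels inside; origin at the centre of its underside, z up. Black handle on top: round bar, diameter 10, along x, straight for 42, axis 64 above the underside, 19 free beneath, a post at each end. All cassettes look alike. Starts waiting on the mat (two or three of waiting1 to waiting3 are present)
- waiting2: film cassette, clear, 80 (x) x 56 (y) x 40 high, 180 g, black reels inside; origin at the centre of its underside, z up. Black handle on top: round bar, diameter 10, along x, straight for 42, axis 64 above the underside, 19 free beneath, a post at each end. All cassettes look alike. Starts waiting on the mat (two or three of waiting1 to waiting3 are present)
- waiting3: film cassette, clear, 80 (x) x 56 (y) x 40 high, 180 g, black reels inside; origin at the centre of its underside, z up. Black handle on top: round bar, diameter 10, along x, straight for 42, axis 64 above the underside, 19 free beneath, a post at each end. All cassettes look alike. Starts waiting on the mat (two or three of waiting1 to waiting3 are present)
Mind the look-alikes: they are no part of the job. What is shaped like the waiting2 but pink is not meant. Leave any blue look-alike of the waiting1 alone.

How it is judged:
By the outcome, as a careful person would: the job done as asked, in the order asked, and still so for the second after the job is handed in, with the robot touching nothing.
Of dry1, dry2, dry3 only 2 to 3 are there at a start; the rules pass over those that are not, and their reading is None.
Of waiting1, waiting2, waiting3 only 2 to 3 are there at a start; the rules pass over those that are not, and their reading is None.
At some moment in a run one of dry1, dry2, dry3, waiting1, waiting2, waiting3 may be knocked a few centimetres aside while the robot is not near it.
It also fails if it takes over 210 s, if anything falls off the work surface, if the arm or the gripper's body presses on something with over 40 N, if the wrist force passes 120 N, or if a joint passes its speed limit or range.

## Working session

There is one attempt and no reset: what is moved stays moved. The work goes in short steps, each a Python script; the robot and the scene stay as the last script left them, time stands still between calls to the robot, and variables do not carry over. Pictures are saved under pics/ and viewed, at most 14 in all, crops included, and the job is handed in when it is done.

```bash
ls; mkdir -p pics
python3 - <<'E'
from rig import *
import cv2
for n in("scene","side"):
    cv2.imwrite(f"pics/{n}0.png",optics.get_image(n)[:,:,::-1]); i=optics.camera_info(n); print(n,i)
print(current_t(),current_tool_rot(),current_tcp_pos())
E
```

```text
pics
scene {'camera_matrix': array([[462.37484009,   0.        , 274.32506857],
       [  0.        , 462.37484009, 211.58182895],
       [  0.        ,   0.        ,   1.        ]]), 'k1': -0.08044851023141772, 'rvec': array([ 1.4543141 ,  2.3718184 , -0.68973953]), 'tvec': array([ 0.17792368, -0.35014353,  1.61967008])}
side {'camera_matrix': array([[443.63473264,   0.        , 276.5003953 ],
       [  0.        , 443.63473264, 215.93150999],
       [  0.        ,   0.        ,   1.        ]]), 'k1': 0.046738978385779215, 'rvec': array([ 2.12173072, -0.87836774,  0.3850833 ]), 'tvec': array([-0.29811507,  0.39405151,  0.99192091])}
0.1 [ 1.36964982e-01  9.90575441e-01 -9.19776434e-04 -2.08205372e-04] [0.17621619 0.6250835  0.23017623]
```

View pics/scene0.png

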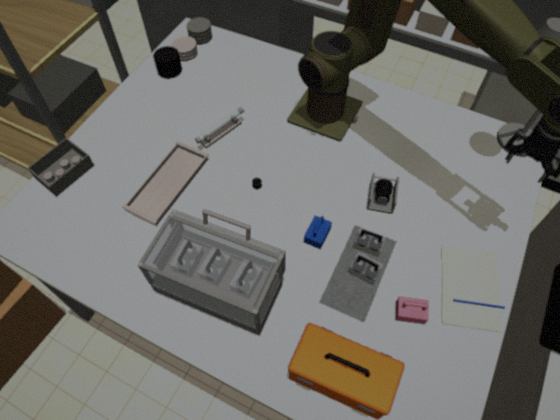

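View pics/side0.png

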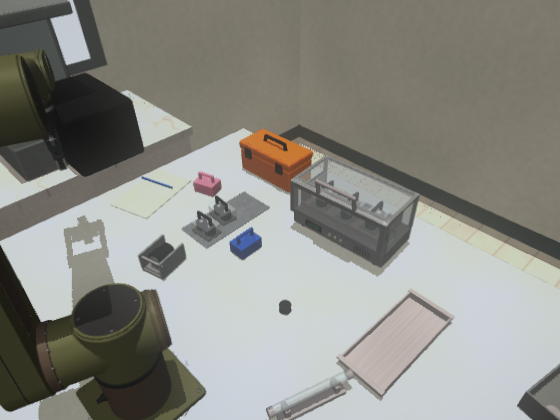

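```bash
cat > h.py <<'E'
import numpy as np,cv2
from rig import *
from scipy.optimize import least_squares
from scipy.spatial.transform import Rotation as R
def cam(n):
    i=optics.camera_info(n); return i
def proj(i,P):
    d=np.array([i['k1'],0,0,0,0.]); return cv2.projectPoints(np.array(P,float).reshape(-1,1,3),i['rvec'],i['tvec'],i['camera_matrix'],d)[0].reshape(-1,2)
def unproj(i,uv,z):
    d=np.array([i['k1'],0,0,0,0.])
    n=cv2.undistortPoints(np.array(uv,float).reshape(-1,1,2),i['camera_matrix'],d).reshape(-1,2)
    M=cv2.Rodrigues(np.array(i['rvec'],float))[0]; c=-M.T@i['tvec']
    r=np.c_[n,np.ones(len(n))]@M
    return c+r*((z-c[2])/r[:,2])[:,None]
def crop(src,dst,x,y,w,h,s):
    im=src if not isinstance(src,str) else cv2.imread(src)
    cv2.imwrite(dst,cv2.resize(im[y:y+h,x:x+w],None,fx=s,fy=s,interpolation=cv2.INTER_CUBIC))
E
python3 - <<'E'
from h import *
crop("pics/scene0.png","pics/sc1.png",115,135,315,200,2.5)
crop("pics/side0.png","pics/si1.png",175,150,290,250,2.4)
E
```

```text
(no output)
```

View pics/sc1.png

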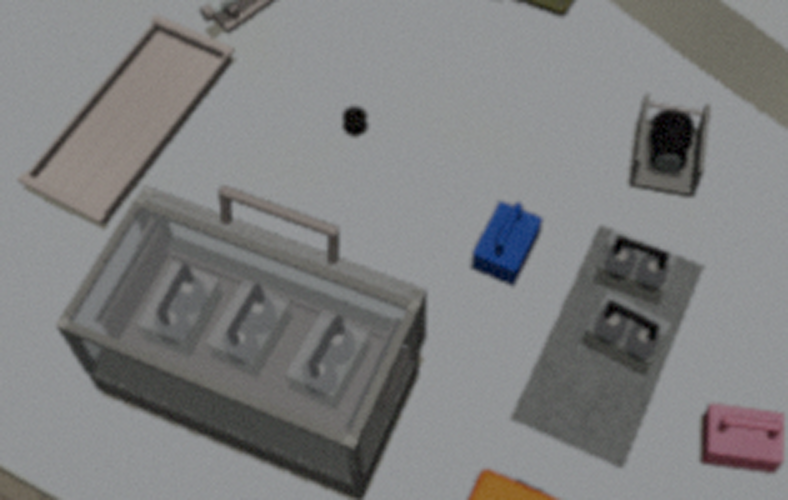

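View pics/si1.png

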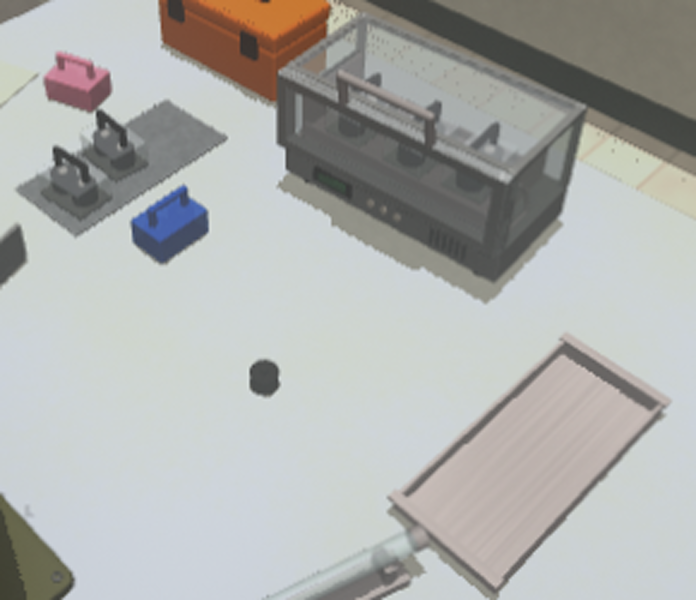

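```bash
cat > fit.py <<'E'
from h import *
S,D=cam("scene"),cam("side")
fs=lambda p:np.array(p)/2.5+[115,135]
fd=lambda p:np.array(p)/2.4+[175,150]
def fit(name,M,ps,pd,x0):
    M=np.array(M,float)
    def W(v):
        return np.c_[M[:,:2]@np.array([[np.cos(v[2]),np.sin(v[2])],[-np.sin(v[2]),np.cos(v[2])]])+v[:2],M[:,2]]
    f=lambda v:np.r_[(proj(S,W(v))-fs(ps)).ravel(),(proj(D,W(v))-fd(pd)).ravel()]
    r=least_squares(f,x0,loss='soft_l1'); print(name,r.x.round(4),f(r.x).round(1).reshape(2,-1).tolist()); return r.x
def cen(ps,z): 
    return unproj(S,fs(ps),z).round(3)
if __name__=="__main__":
    ps=[(152,18),(234,55),(104,222),(22,182)]; print("carrier",cen(ps,.022).tolist())
    print("mat",cen([(603,226),(704,266),(620,466),(513,418)],.003).tolist())
    print("cab",cen([(145,190),(426,292),(355,443),(60,327)],.178).tolist())
    print("handle",cen([(222,190),(336,230)],.22).tolist(), unproj(D,fd([(340,76),(435,120)]),.22).round(3).tolist())
    h=[(616,240),(667,254),(605,304),(655,320)];print("wait handles",cen(h,.067+.005).tolist(), unproj(D,fd([(57,152),(88,175),(97,113),(125,138)]),.072).round(3).tolist())
    print("dry",cen([(182,270),(173,312),(258,291),(232,333),(338,325),(313,364)],.149).tolist())
    print("blue",cen([(505,243)],.04).tolist(),"roller",cen([(355,122)],.028),"pink",cen([(742,440)],.04))
    def rect(a,b,z,x0=0): return [(x0+a/2*i,b/2*j,z) for i,j in((-1,1),(-1,-1),(1,-1),(1,1))]
E
python3 fit.py
```

```text
carrier [[0.364, -0.381, 0.022], [0.369, -0.249, 0.022], [0.653, -0.256, 0.022], [0.652, -0.379, 0.022]]
mat [[0.382, 0.27, 0.003], [0.379, 0.396, 0.003], [0.648, 0.397, 0.003], [0.65, 0.274, 0.003]]
cab [[0.661, -0.154, 0.178], [0.635, 0.16, 0.178], [0.803, 0.171, 0.178], [0.831, -0.141, 0.178]]
handle [[0.645, -0.063, 0.22], [0.634, 0.061, 0.22]] [[0.637, 0.06, 0.22], [0.647, -0.069, 0.22]]
wait handles [[0.434, 0.297, 0.072], [0.425, 0.354, 0.072], [0.513, 0.315, 0.072], [0.507, 0.37, 0.072]] [[0.422, 0.342, 0.072], [0.421, 0.278, 0.072], [0.509, 0.37, 0.072], [0.501, 0.302, 0.072]]
dry [[0.712, -0.081, 0.149], [0.757, -0.063, 0.149], [0.698, 0.001, 0.149], [0.75, 0.002, 0.149], [0.694, 0.092, 0.149], [0.742, 0.09, 0.149]]
blue [[0.476, 0.182, 0.04]] roller [[ 0.396 -0.056  0.028]] pink [[0.579 0.501 0.04 ]]
```

```bash
cat >> fit.py <<'E'
    c=fit("carrier",rect(282,120,22) and [(-.141,-.06,.022),(-.141,.06,.022),(.141,.06,.022),(.141,-.06,.022)],[(152,18),(234,55),(104,222),(22,182)],[(392,497),(0,0),(563,335),(668,402)] and [(495,592),(392,497),(563,335),(668,402)],[.51,-.317,0])
    m=fit("mat",[(-.135,-.065,.003),(-.135,.065,.003),(.135,.065,.003),(.135,-.065,.003)],[(603,226),(704,266),(620,466),(513,418)],[(77,235),(17,188),(167,101),(227,138)],[.51,.333,0])
    b=fit("cab",[(-.016,-.16,.178),(-.016,.16,.178),(.16,.16,.178),(.16,-.16,.178),(-.02,-.06,.22),(-.02,.06,.22)],[(145,190),(426,292),(355,443),(60,327),(222,190),(336,230)],[(508,180),(280,72),(363,15),(585,107),(435,120),(340,76)],[.66,0,.08])
    w=fit("w1",[(-.026,0,.072),(.026,0,.072)],[(616,240),(667,254)],[(88,175),(57,152)],[.43,.325,1.6])
    w=fit("w2",[(-.026,0,.072),(.026,0,.072)],[(605,304),(655,320)],[(125,138),(97,113)],[.51,.34,1.6])
E
python3 fit.py|tail -5
```

```text
carrier [ 0.5072 -0.32   -0.0195] [[0.7, 0.5, -1.8, -1.3, -1.1, -1.9, 0.1, -1.8], [0.7, -4.5, 0.5, -1.0, -0.6, 0.8, -2.3, -0.1]]
mat [0.516  0.3329 0.0107] [[-1.1, -0.6, -0.0, 0.3, 0.4, 1.2, -1.7, 0.0], [-1.0, 0.2, -1.4, 0.1, -0.5, -0.6, 0.5, -0.0]]
cab [6.609e-01 5.000e-04 8.130e-02] [[-1.2, -1.8, 0.1, -1.3, -0.2, 2.0, -2.2, -0.1, 0.3, 0.6, -1.4, 0.4], [-0.5, 1.4, -2.1, 0.4, -1.1, -0.9, 0.3, -0.4, -2.6, -1.1, 0.0, 0.3]]
w1 [0.4296 0.3221 1.722 ] [[-0.0, -0.1, -2.1, -0.7], [-0.7, -4.7, -0.1, -1.5]]
w2 [0.5098 0.3422 1.6556] [[0.5, -0.2, -0.9, -0.1], [-0.2, -3.7, 0.1, 0.3]]
```

```bash
cat >> h.py <<'E'
CAB=(0.6609,0.0005,0.0813); CAR=(0.508,-0.318,-0.012)
def w(fr,x,y,z=0.):
    c,s=np.cos(fr[2]),np.sin(fr[2]); return np.array([fr[0]+c*x-s*y,fr[1]+s*x+c*y,z])
def quat(yaw,tilt=0.,sg=1):
    """tool closes along heading yaw; tilted by tilt towards that heading"""
    c,s=np.cos(yaw),np.sin(yaw); ct,st=np.cos(tilt),np.sin(tilt)
    z=np.array([c*st,s*st,-ct]); y=sg*np.array([c*ct,s*ct,st])
    return R.from_matrix(np.c_[np.cross(y,z),y,z]).as_quat(),z
def door_pose(th,sg,tmax=np.radians(25),back=.017):
    x=-.155*np.sin(th)-.02*np.cos(th); z=.065+.155*np.cos(th)-.02*np.sin(th)
    q,t=quat(CAB[2],tmax*np.clip(th/1.571,0,1),sg)
    return w(CAB,x,0,z)+back*t,q
def best(pos,yaw):
    """nearest of the two half-turn grasps"""
    o=[]
    for sg in(1,-1):
        q=quat(yaw,0,sg)[0]; j=env.ik(pos,q)
        if j is not None: o.append((np.abs(np.array(j)-current_qpos())[5]+ (2 if abs(j[5])>2.7 else 0),q))
    return min(o,key=lambda a:a[0])[1]
E
python3 - <<'E'
from h import *
for sg in(1,-1):
    for th in(0,.8,1.571):
        p,q=door_pose(th,sg); j=env.ik(p,q); print(sg,th,p.round(3),None if j is None else np.round(j,2))
E
```

```text
1 0 [ 0.641 -0.001  0.203] [-0.09  0.12  1.7  -0.    1.32 -0.17]
1 0.8 [ 0.54  -0.009  0.142] [-0.14 -0.18  2.11  0.06  0.99 -0.25]
1 1.571 [ 0.514 -0.012  0.03 ] [-0.19 -0.18  2.37  0.22  0.54 -0.43]
-1 0 [ 0.641 -0.001  0.203] None
-1 0.8 [ 0.54  -0.009  0.142] [-0.14 -0.18  2.11  0.06  0.99  2.89]
-1 1.571 [ 0.514 -0.012  0.03 ] [-0.19 -0.18  2.37  0.22  0.54  2.71]
```

```bash
cat > d1.py <<'E'
from h import *
q0=quat(CAB[2])[0]
p=current_tcp_pos(); env.move_linear([p[0],p[1],.38],vel=.3)
p,q=door_pose(0,1)
env.move_pose(p+[0,0,.12],q); 
print(env.move_linear(p,vel=.15,force_limit=8)); hand.clamp(30); print("open",current_opening(),current_grip_force(),current_t())
f0=np.array(current_ft_force())
for th in np.linspace(0,1.571,15)[1:]:
    p,q=door_pose(th,1); s=env.move_linear(p,vel=.08,orientation=q,force_limit=35)
    f=np.array(current_ft_force())-f0
    print(round(th,2),s,f.round(1),round(current_opening(),4),(np.array(current_tcp_pos())-p).round(3))
    if s or np.linalg.norm(f)>30: break
print(current_t())
E
python3 d1.py
```

```text
False
open 0.01119207810006542 29.48365330696106 5.125
0.11 False [ 3.4  1.  -0.9] 0.0105 [0.    0.    0.001]
0.22 False [2.2 3.2 1.9] 0.0111 [-0.     0.     0.001]
0.34 False [0.9 3.7 2.9] 0.0104 [-0.001  0.     0.   ]
0.45 False [2.  4.2 1.2] 0.0109 [-0.001  0.    -0.   ]
0.56 False [ 2.5  6.3 -1.5] 0.0106 [-0.001  0.    -0.001]
0.67 False [ 4.8  6.5 -2.7] 0.0105 [-0.     0.001 -0.001]
0.79 False [ 5.5  6.6 -5. ] 0.0109 [-0.001  0.001 -0.001]
0.9 False [ 6.8  6.7 -5.5] 0.0107 [-0.001  0.    -0.002]
1.01 False [ 9.5  5.6 -7.5] 0.0107 [-0.     0.    -0.002]
1.12 False [11.3  6.3 -9.9] 0.0111 [-0.     0.    -0.002]
1.23 False [11.8  6.5 -9.5] 0.0108 [-0.     0.    -0.002]
1.35 False [12.4  6.  -8.3] 0.0108 [-0.     0.    -0.001]
1.46 False [11.9  6.3 -8.1] 0.0105 [-0.     0.    -0.001]
1.57 False [10.8  5.2 -7.4] 0.0105 [-0.     0.    -0.001]
10.2583
```

Run:
```python
from h import *
f0=np.array(current_ft_force())
p=np.array(current_tcp_pos()); print(env.move_linear(p-[0,0,.008],vel=.03,force_limit=15),np.array(current_tcp_pos())-p,np.array(current_ft_force())-f0)
hand.let_go(); q,z=quat(CAB[2],np.radians(25)); env.move_linear(np.array(current_tcp_pos())-.10*z,vel=.2)
print(current_ft_force())
q=quat(CAB[2]+np.pi/2)[0]; q=best([.52,0,.42],CAB[2]+np.pi/2)
env.move_pose([.52,0,.42],q)
i=cam("wrist"); cv2.imwrite("pics/w1.png",optics.get_image("wrist")[:,:,::-1]); np.save("w1.npy",i,allow_pickle=True)
cv2.imwrite("pics/side1.png",optics.get_image("side")[:,:,::-1]); print(current_t(),current_qpos())
```

```text
True [ 2.13713498e-04  1.65641638e-05 -1.22319095e-03] [-6.8048015  -3.6545761   8.09254928]
[-0.53877317  0.28038756  0.43847035]
13.1417 [-1.03480103e-01 -2.14181445e-01  1.67060794e+00  7.06989043e-06
  1.68874177e+00 -1.75489412e+00]
```

View pics/w1.png

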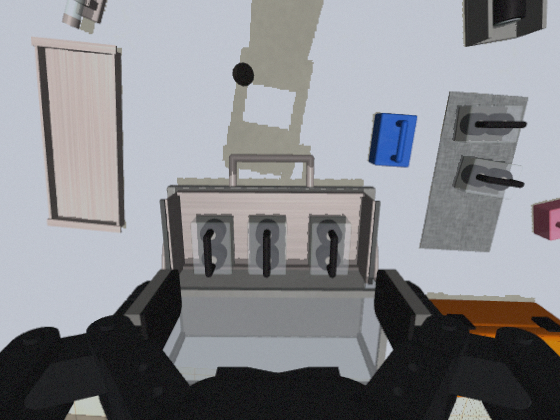

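View pics/side1.png

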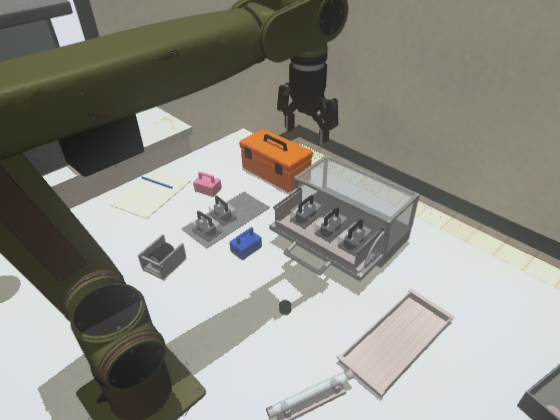

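```bash
cat >> h.py <<'E'
def handles(im,i,roi,z,thr=45):
    """black bars in roi (x,y,w,h) -> list of (x,y,yaw,length) at height z; im BGR"""
    x,y,W,H=roi; m=(im[y:y+H,x:x+W].max(2)<thr).astype(np.uint8)
    n,lab,st,_=cv2.connectedComponentsWithStats(m); out=[]
    for k in range(1,n):
        if st[k,4]<60: continue
        (cx,cy),(a,b),ang=cv2.minAreaRect(np.argwhere(lab==k)[:,::-1].astype(np.float32))
        t=np.radians(ang)+(0 if a>b else np.pi/2); L=max(a,b)/2; d=np.array([np.cos(t),np.sin(t)])*L
        c=np.array([cx+x,cy+y]); P=unproj(i,[c-d,c+d],z); v=P[1]-P[0]
        out.append((P.mean(0)[0],P.mean(0)[1],np.arctan2(v[1],v[0]),np.linalg.norm(v),min(a,b),c.round(0).tolist()))
    return out
E
python3 - <<'E'
from h import *
i=np.load("w1.npy",allow_pickle=True).item(); im=cv2.imread("pics/w1.png")
for r,z in(((185,215,170,70),.149),((450,90,80,110),.067)):
    for o in handles(im,i,r,z): print([np.round(v,3) for v in o])
u=lambda p,z:unproj(i,p,z).round(3).tolist()
print("dry",u([(208,232),(211,275),(266,232),(267,275),(332,236),(335,275)],.151))
print("wait",u([(475,124),(525,125),(475,177),(522,184)],.069))
print("carrier",u([(34,40),(119,46),(123,231),(48,222)],.022))
print("tray cheek tops",u([(162,201),(374,201)],.141),"bar",u([(231,157),(313,157)],.051))
print("expected tray floor",w(CAB,-.052,0,.085), "bar",w(CAB,-.155,0),"carrier proj",proj(i,[w(CAR,a,b,.022) for a,b in((-.141,-.06),(-.141,.06),(.141,.06),(.141,-.06))]).round(0).tolist())
print(proj(i,[w(CAB,-.155,.06,.05),w(CAB,-.155,-.06,.05)]),proj(i,[w(CAB,-.108,.135,.097),w(CAB,-.108,-.135,.097)]))
E
```

```text
[np.float64(0.629), np.float64(-0.084), np.float64(0.076), np.float64(0.068), np.float64(10.554), array([209., 253.])]
[np.float64(0.622), np.float64(-0.007), np.float64(0.071), np.float64(0.068), np.float64(7.0), array([266., 252.])]
[np.float64(0.617), np.float64(0.081), np.float64(0.098), np.float64(0.068), np.float64(9.299), array([332., 253.])]
[np.float64(0.432), np.float64(0.264), np.float64(0.058), np.float64(0.026), np.float64(7.398), array([464., 124.])]
[np.float64(0.428), np.float64(0.318), np.float64(-1.485), np.float64(0.074), np.float64(6.0), array([500., 124.])]
[np.float64(0.502), np.float64(0.284), np.float64(-0.097), np.float64(0.026), np.float64(7.906), array([466., 172.])]
[np.float64(0.51), np.float64(0.338), np.float64(1.503), np.float64(0.074), np.float64(6.7), array([499., 181.])]
dry [[0.598, -0.086, 0.151], [0.66, -0.08, 0.151], [0.592, -0.01, 0.151], [0.654, -0.004, 0.151], [0.591, 0.078, 0.151], [0.646, 0.089, 0.151]]
wait [[0.431, 0.28, 0.069], [0.426, 0.353, 0.069], [0.507, 0.299, 0.069], [0.512, 0.373, 0.069]]
carrier [[0.363, -0.378, 0.022], [0.362, -0.251, 0.022], [0.655, -0.258, 0.022], [0.649, -0.387, 0.022]]
tray cheek tops [[0.564, -0.149, 0.141], [0.541, 0.128, 0.141]] bar [[0.51, -0.073, 0.051], [0.499, 0.053, 0.051]]
expected tray floor [ 0.60907176 -0.00372294  0.085     ] bar [ 0.50641197 -0.01208762  0.        ] carrier proj [[35.0, 43.0], [115.0, 50.0], [122.0, 228.0], [52.0, 222.0]]
[[309.526132   158.04405864]
 [231.57374248 158.11884944]] [[363.76236969 194.43184665]
 [176.51562813 194.60584137]]
```

```bash
cat >> h.py <<'E'
def cas(fr,z):
    return [np.array([w(fr,a*.04,b*.028,z+h) for a,b in((-1,-1),(-1,1),(1,1),(1,-1),(-1,-1))]) for h in(0,.04)]+[np.array([w(fr,-.021,0,z+.064),w(fr,.021,0,z+.064)])]
def overlay(im,i,items,roi,s,dst):
    x,y,W,H=roi; o=cv2.resize(im[y:y+H,x:x+W],None,fx=s,fy=s,interpolation=cv2.INTER_CUBIC)
    for fr,z in items:
        for k,P in enumerate(cas(fr,z)): cv2.polylines(o,[((proj(i,P)-[x,y])*s).round().astype(np.int32)],False,[(0,255,0),(0,0,255),(255,255,0)][k])
    cv2.imwrite(dst,o)
E
python3 - <<'E'
from h import *
i=np.load("w1.npy",allow_pickle=True).item(); im=cv2.imread("pics/w1.png")
it=[((.634,-.084,.08),.085),((.619,-.007,.08),.085),((.617,.083,.09),.085),((.4285,.3245,1.64),.003),((.511,.344,1.56),.003)]
overlay(im,i,it,(150,90,390,200),2,"pics/ov1.png")
E
```

```text
(no output)
```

View pics/ov1.png

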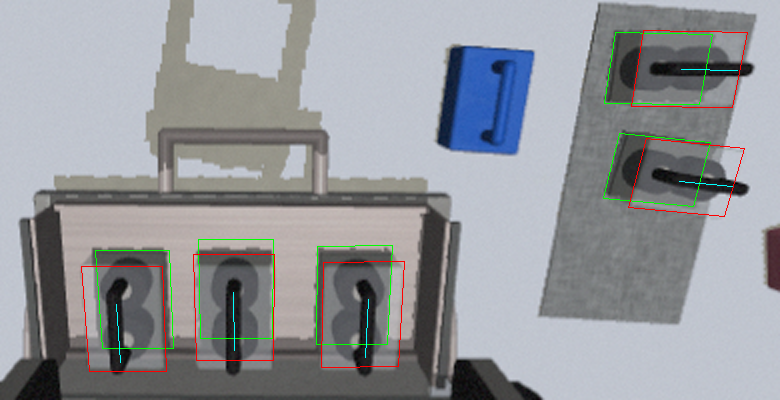

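```bash
cat >> h.py <<'E'
CAR=(0.5075,-0.3185,-0.022)
VIEW=[.52,0,.42]
def view(tag):
    env.move_pose(VIEW,best(VIEW,CAB[2]+np.pi/2)); i=cam("wrist"); im=optics.get_image("wrist")[:,:,::-1].copy(); cv2.imwrite(f"pics/{tag}.png",im)
    np.save(f"{tag}.npy",i,allow_pickle=True)
    return im,i
def found(im,i,where):
    roi,z,b=dict(tray=((180,205,180,78),.149,(.004,0)),mat=((440,85,95,170),.067,(0,.003)))[where]
    return [(o[0]+b[0],o[1]+b[1],o[2]%np.pi if where=="mat" else o[2],o[3]) for o in handles(im,i,roi,z) if .055<o[3]<.09]
def pick(x,y,yaw,base):
    g=base+.048; q=best([x,y,g+.12],yaw+np.pi/2)
    env.move_pose([x,y,g+.12],q)
    s=env.move_linear([x,y,g],vel=.2,force_limit=8)
    hand.clamp(35); o=current_opening(); print("pick",np.round([x,y,yaw],3),s,"open",round(o,4),round(current_tcp_pos()[2]-g,4))
    if s or not .006<o<.016: raise SystemExit("bad grasp")
    f0=current_ft_force()[2]; env.move_linear([x,y,.27],vel=.25); print(" load",round(current_ft_force()[2]-f0,2),"t",current_t())
def place(x,y,yaw,base):
    g=base+.048; q=best([x,y,.27],yaw+np.pi/2)
    env.move_pose([x,y,.27],q)
    env.move_linear([x,y,g+.012],vel=.25)
    s=env.move_linear([x,y,g-.003],vel=.03,force_limit=2.5); print(" down",s,round(current_tcp_pos()[2]-g,4))
    hand.let_go(); env.move_linear([x,y,g+.13],vel=.25); print(" placed t",current_t())
E
cat > r1.py <<'E'
from h import *
import sys
n=int(sys.argv[1]); ex=[(.633,-.085),(.626,-.007),(.621,.083)][n]; slot=[.085,0,-.085][n]
im,i=view(f"v{n}"); L=found(im,i,"tray"); print("tray",np.round(L,3).tolist(),"mat",np.round(found(im,i,"mat"),3).tolist())
d=min(L,key=lambda o:np.hypot(o[0]-ex[0],o[1]-ex[1]))
if np.hypot(d[0]-ex[0],d[1]-ex[1])>.045: raise SystemExit("where?")
pick(d[0],d[1],d[2],.085)
c=w(CAR,slot,0); place(c[0],c[1],CAR[2]-np.pi/2,.004)
E
python3 r1.py 0
```

```text
tray [[0.633, -0.084, 0.078, 0.068], [0.627, -0.007, 0.072, 0.067], [0.62, 0.081, 0.074, 0.067]] mat [[0.428, 0.321, 1.657, 0.074], [0.51, 0.342, 1.499, 0.075]]
pick [ 0.633 -0.084  0.078] False open 0.0083 0.0002
 load -3.05 t 16.45
 down True 0.0089
 placed t 20.2833
```

Run:
```python
from h import *
im,i=view("v0b"); x,y,W,H=0,20,200,230
z=np.hstack([cv2.resize(im[20:250,10:160],None,fx=2.4,fy=2.4,interpolation=2),cv2.resize(optics.get_image("side")[270:400,320:470,::-1].copy(),(420,552),interpolation=2)[:552]]) if 1 else 0
cv2.imwrite("pics/chk.png",z)
```

```text
(no output)
```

View pics/chk.png

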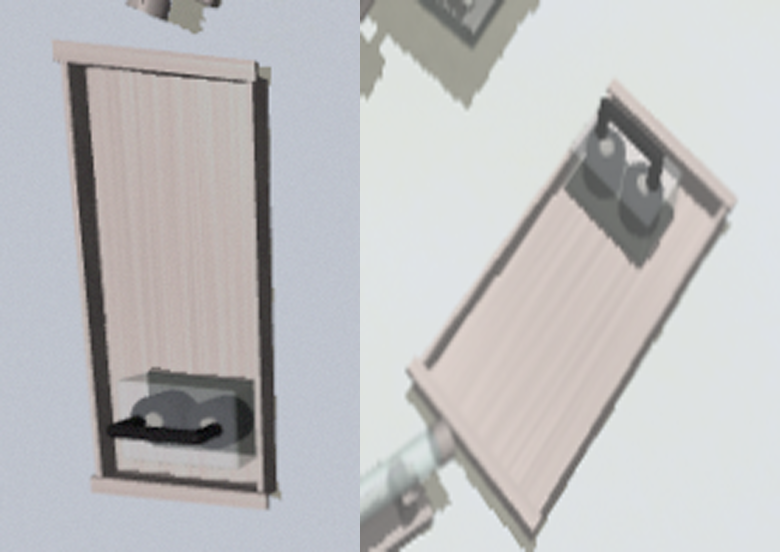

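```bash
python3 - <<'E'
s=open('h.py').read()
s=s.replace("""s=env.move_linear([x,y,g-.003],vel=.03,force_limit=2.5);""","""s=env.move_linear([x,y,g-.002],vel=.03,force_limit=6)
    if s and current_tcp_pos()[2]-g>.003: print(" early stop",round(current_tcp_pos()[2]-g,4)); s=env.move_linear([x,y,g-.002],vel=.02,force_limit=6)
   """)
open('h.py','w').write(s)
r=open('r1.py').read().replace("c=w(CAR,slot,0)","c=w(CAR,slot,-.004)"); open('r1.py','w').write(r)
E
python3 r1.py 1
python3 - <<'E'
from h import *
im,i=view("v1b")
x=found(im,i,"tray");print(np.round(x,3).tolist(),np.round(found(im,i,"mat"),3).tolist())
print([np.round(o[:5],3).tolist() for o in handles(im,i,(20,20,110,220),.068)])
E
```

```text
tray [[0.627, -0.005, 0.073, 0.068], [0.621, 0.081, 0.099, 0.067]] mat [[0.428, 0.321, 1.657, 0.074], [0.51, 0.342, 1.503, 0.075]]
pick [ 0.627 -0.005  0.073] False open 0.0086 0.0002
 load -5.32 t 25.125
 early stop 0.0092
 down True 0.0091
 placed t 29.2417
[[0.621, 0.081, 0.072, 0.067]] [[0.428, 0.321, 1.656, 0.072], [0.51, 0.342, 1.498, 0.076]]
[[0.504, -0.254, -0.059, 0.025, 5.0], [0.509, -0.307, 1.555, 0.074, 8.027], [0.579, -0.252, -0.058, 0.025, 5.0], [0.591, -0.305, 1.556, 0.071, 8.601]]
```

Run:
```python
from h import *
im,i=view("v2"); L=found(im,i,"tray"); print(np.round(L,3).tolist(),np.round(found(im,i,"mat"),3).tolist())
d=L[0]; pick(d[0],d[1],d[2],.085); print(current_opening())
c=w(CAR,-.085,-.008); q=best([c[0],c[1],.27],CAR[2])
env.move_pose([c[0],c[1],.27],q); env.move_linear([c[0],c[1],.004+.048+.015],vel=.2); env.wait(.2)
print(current_ft_force(),current_tcp_pos(),current_opening())
im=optics.get_image("side")[:,:,::-1].copy(); cv2.imwrite("pics/s3.png",im); S=cam("side")
b=.004+.015+.002
overlay(im,S,[((c[0],c[1],CAR[2]-np.pi/2),.019)],(310,260,160,140),4,"pics/s3o.png")
```

```text
[[0.62, 0.081, 0.072, 0.067]] [[0.428, 0.321, 1.656, 0.074], [0.51, 0.341, 1.515, 0.074]]
pick [0.62  0.081 0.072] False open 0.0086 0.0002
 load -2.74 t 34.0583
0.008639757476569893
[-0.41879014  0.20067594 -1.59093821] [ 0.42307432 -0.32528868  0.06840474] 0.008424991399052489
```

View pics/s3o.png

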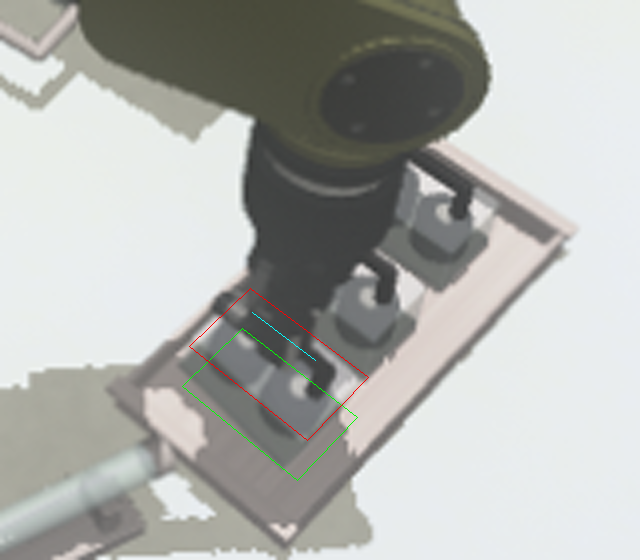

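Run:
```python
from h import *
p=np.array(current_tcp_pos()); g=.052
for k in range(16):
    p=np.array(current_tcp_pos()); s=env.move_linear([.42307,-.3253,.0675-.001*(k+1)],vel=.02); print(round(current_tcp_pos()[2]-g,4),np.round(current_ft_force(),1),round(current_opening(),4))
    if current_ft_force()[2]>2: break
im=optics.get_image("side")[:,:,::-1].copy(); cv2.imwrite("pics/s4.png",im)
```

```text
0.0146 [-0.  -0.3 -1.6] 0.0086
0.0133 [-0.7  0.6 -1.1] 0.0083
0.0123 [-0.2  0.3 -1.8] 0.0085
0.0114 [-0.4 -0.4 -1.2] 0.0085
0.0104 [-0.2 -0.8 -1.2] 0.0086
0.0094 [ 0.  -0.9 -1.7] 0.0084
0.0084 [-0.1 -0.6 -2.3] 0.0085
0.0078 [-1.   0.4  1. ] 0.0085
0.0077 [-1.1  2.2  6.6] 0.0085
```

```bash
sed -i 's/g+.012\],vel=.25/g+.02],vel=.25/; s/vel=.03,force_limit=6)/vel=.03,force_limit=5)/; s/g>.003: print/g>.013: print/' h.py
python3 - <<'E'
from h import *
p=np.array(current_tcp_pos()); env.move_linear(p+[0,0,.0005],vel=.02); hand.let_go(); env.move_linear(p+[0,0,.12],vel=.25)
im,i=view("v3"); print("tray",found(im,i,"tray"),"mat",np.round(found(im,i,"mat"),3).tolist())
print([np.round(o[:4],3).tolist() for o in handles(im,i,(20,20,110,220),.068) if o[3]>.05],current_t())
S=optics.get_image("scene")[:,:,::-1]
cv2.imwrite("pics/v3c.png",np.hstack([cv2.resize(im[10:250,10:360],None,fx=1.6,fy=1.6,interpolation=2),cv2.resize(S[130:290,110:250],(336,384),interpolation=2)])[:, :800])
E
```

```text
tray [] mat [[0.428, 0.321, 1.656, 0.072], [0.51, 0.342, 1.498, 0.076]]
[[0.425, -0.31, 1.539, 0.074], [0.509, -0.307, 1.558, 0.074], [0.591, -0.304, 1.553, 0.072]] 42.6167
```

View pics/v3c.png

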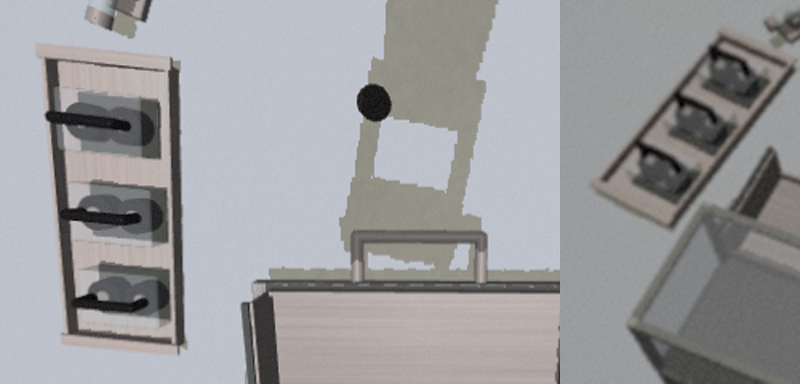

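```bash
cat > r2.py <<'E'
from h import *
import sys
k=int(sys.argv[1]); ex=[(.510,.342),(.428,.321)][k]; sl=[-.045,.045][k]
im,i=view(f"m{k}"); L=found(im,i,"mat"); print("mat",np.round(L,3).tolist(),"tray",np.round(found(im,i,"tray"),3).tolist(),"car",[np.round(o[:4],3).tolist() for o in handles(im,i,(20,20,110,220),.068) if o[3]>.05])
d=min(L,key=lambda o:np.hypot(o[0]-ex[0],o[1]-ex[1]))
if np.hypot(d[0]-ex[0],d[1]-ex[1])>.045: raise SystemExit("where?")
pick(d[0],d[1],d[2],.003)
c=w(CAB,-.054,sl); place(c[0],c[1],CAB[2],.085)
E
python3 r2.py 0 && python3 r2.py 1
python3 - <<'E'
from h import *
im,i=view("m2"); print("mat",np.round(found(im,i,"mat"),3).tolist(),"tray",np.round(found(im,i,"tray"),3).tolist(),"car",[np.round(o[:4],3).tolist() for o in handles(im,i,(20,20,110,220),.068) if o[3]>.05],current_t())
E
```

```text
mat [[0.428, 0.321, 1.656, 0.074], [0.51, 0.342, 1.503, 0.075]] tray [] car [[0.425, -0.31, 1.555, 0.074], [0.509, -0.307, 1.544, 0.073], [0.591, -0.305, 1.574, 0.073]]
pick [0.51  0.342 1.503] False open 0.0084 0.0003
 load -3.96 t 46.9833
 down True 0.0002
 placed t 51.125
mat [[0.428, 0.32, 1.657, 0.074]] tray [[0.617, -0.048, 0.073, 0.067]] car [[0.425, -0.31, 1.543, 0.074], [0.508, -0.307, 1.559, 0.074], [0.591, -0.304, 1.555, 0.072]]
pick [0.428 0.32  1.657] False open 0.0085 0.0002
 load -3.53 t 55.9417
 down True -0.0001
 placed t 59.85
mat [] tray [[0.616, -0.048, 0.074, 0.067], [0.609, 0.041, 0.076, 0.067]] car [[0.425, -0.31, 1.54, 0.074], [0.509, -0.307, 1.559, 0.074], [0.591, -0.305, 1.569, 0.072]] 60.6583
```

View pics/m2.png

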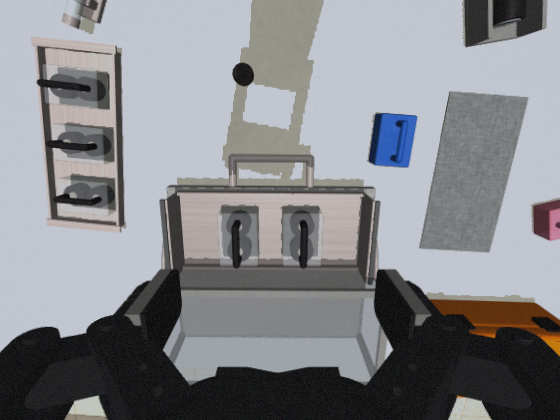

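```bash
cat > d2.py <<'E'
from h import *
p,q=door_pose(1.571,1); z=quat(CAB[2],np.radians(25))[1]
env.move_pose(p-.12*z,q); print(env.move_linear(p,vel=.1,force_limit=8)); hand.clamp(30); print(current_opening(),current_grip_force())
f0=np.array(current_ft_force())
for th in np.linspace(1.571,-.01,18)[1:]:
    p,q=door_pose(th,1); s=env.move_linear(p,vel=.06,orientation=q,force_limit=30)
    f=np.array(current_ft_force())-f0; print(round(th,2),s,f.round(1),round(current_opening(),4),(np.array(current_tcp_pos())-p).round(3).tolist())
    if s or np.linalg.norm(f)>35: break
print(current_t())
E
python3 d2.py
```

```text
True
0.010423998355341123 30.87512969970703
1.48 False [-12.2  -3.7   3. ] 0.0109 [-0.003, 0.0, -0.002]
1.38 False [-16.3  -5.    3.4] 0.0108 [-0.003, 0.0, -0.003]
1.29 False [-20.3  -5.4   4.7] 0.0104 [-0.004, 0.0, -0.003]
1.2 False [-21.1  -5.5   5.6] 0.0108 [-0.005, 0.0, -0.004]
1.11 False [-27.2  -7.3   8.5] 0.0104 [-0.006, 0.0, -0.004]
1.01 False [-32.5  -8.4  11.2] 0.0107 [-0.008, -0.0, -0.005]
65.875
```

Run:
```python
from h import *
im0=optics.get_image("side")[:,:,::-1].copy()
hand.let_go(); q=np.array(current_tool_rot()); z=R.from_quat(q).as_matrix()[:,2]; p=np.array(current_tcp_pos()); print(p,z)
env.move_linear(p-.11*z,vel=.15)
i=cam("wrist"); im=optics.get_image("wrist")[:,:,::-1].copy(); np.save("d.npy",i,allow_pickle=True); cv2.imwrite("pics/dw.png",im)
im2=optics.get_image("side")[:,:,::-1].copy(); cv2.imwrite("pics/d_side.png",im2); cv2.imwrite("pics/d_scene.png",optics.get_image("scene")[:,:,::-1])
c=lambda a:cv2.resize(a[150:290,250:430],(385,300),interpolation=2)
cv2.imwrite("pics/dchk.png",np.vstack([np.hstack([c(im0),c(im2)]),np.hstack([cv2.resize(im,(400,300)),np.zeros((300,370,3),np.uint8)])]))
```

```text
[ 0.52409564 -0.01063278  0.11384425] [ 0.27695051  0.02256716 -0.96061914]
```

View pics/dchk.png

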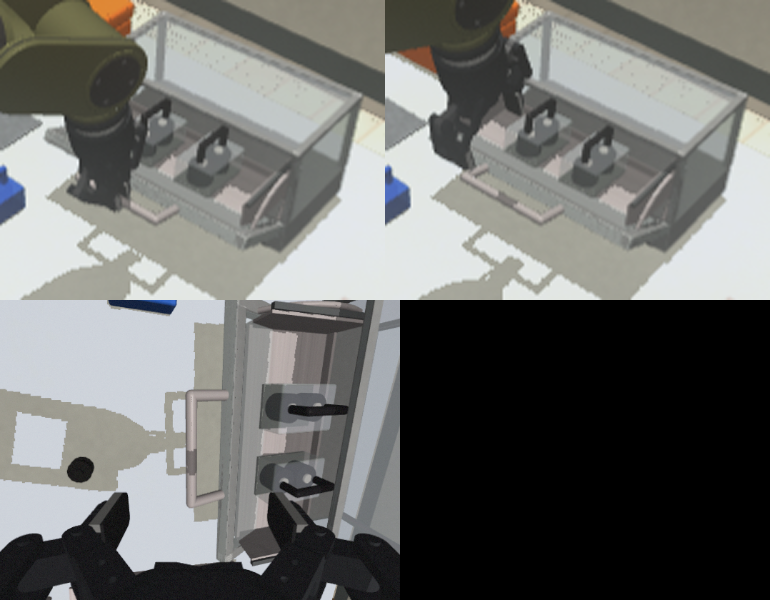

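Run:
```python
from h import *
i=np.load("d.npy",allow_pickle=True).item(); S=cam("side")
m=np.array([[269,135],[269,285],[285.5,233.2],[324.8,252.8]])
def P(v):
    th,l=v; x=-l*np.sin(th)-.02*np.cos(th); z=.065+l*np.cos(th)-.02*np.sin(th)
    a=[w(CAB,x,.058,z),w(CAB,x,-.058,z)]; return np.r_[proj(i,a),proj(S,a)]
r=least_squares(lambda v:(P(v)-m).ravel(),[1.0,.155]); print(r.x,r.fun.round(1))
r=least_squares(lambda v:(P([v[0],.155])-m).ravel(),[1.0]); print(r.x,r.fun.round(1))
```

```text
[1.07084405 0.15576839] [-0.7  2.6  0.4 -1.   2.5 -0.8 -2.4 -1.2]
[1.07488466] [-0.5  2.5  0.6 -1.6  2.6 -0.6 -2.3 -1.1]
```

```bash
cat > d3.py <<'E'
from h import *
import sys
th0=float(sys.argv[1]); p,q=door_pose(th0,1); z=R.from_quat(q).as_matrix()[:,2]
env.move_pose(p-.05*z,q); env.wait(.2); print(env.move_linear(p,vel=.06,force_limit=12),(np.array(current_tcp_pos())-p).round(4),np.round(current_ft_force(),1))
if np.linalg.norm(np.array(current_tcp_pos())-p)>.004: raise SystemExit("short")
f0=np.array(current_ft_force()); hand.clamp(30); print(current_opening(),current_grip_force(),np.array(current_ft_force())-f0)
f0*=0
n=int(round(th0/.09))+1
for th in np.linspace(th0,-.01,n+1)[1:]:
    p,q=door_pose(th,1); s=env.move_linear(p,vel=.06,orientation=q,force_limit=30)
    f=np.array(current_ft_force())-f0; print(round(th,2),s,f.round(1),round(current_opening(),4),(np.array(current_tcp_pos())-p).round(3).tolist())
    if s or np.linalg.norm(f)>32: break
print(current_t())
E
python3 d3.py 1.072
```

```text
False [ 0.0003 -0.      0.0004] [-0.7 -0.5  0.7]
0.010881813732276582 29.644103944301605 [-9.796458   -1.71945049  3.85093727]
0.99 False [-12.5  -2.4   4.2] 0.0106 [-0.004, -0.0, -0.002]
0.91 False [-15.2  -3.4   5.6] 0.0105 [-0.004, -0.0, -0.003]
0.82 False [-18.5  -3.4   9.2] 0.0108 [-0.005, -0.0, -0.002]
0.74 False [-22.8  -3.3  12. ] 0.0107 [-0.005, -0.0, -0.002]
0.66 False [-23.4  -2.4  16.5] 0.0109 [-0.004, -0.0, -0.0]
0.57 False [-18.8  -2.   16.2] 0.011 [-0.003, -0.0, 0.001]
0.49 False [-13.3  -1.4  13.6] 0.0106 [-0.001, -0.0, 0.002]
0.41 False [-10.7  -1.3  11. ] 0.0108 [-0.001, -0.0, 0.002]
0.32 False [-7.3 -1.  10.5] 0.0106 [-0.0, -0.0, 0.002]
0.24 False [-5.9 -1.6  9. ] 0.0106 [0.0, -0.001, 0.002]
0.16 False [-3.5 -0.9  7.9] 0.0103 [0.0, -0.001, 0.002]
0.07 False [-3.5 -1.4  7.2] 0.0108 [0.0, -0.001, 0.002]
-0.01 False [-13.4  -3.1  11. ] 0.0108 [-0.002, -0.001, 0.002]
74.5583
```

Run:
```python
from h import *
p=door_pose(0,1)[0]; env.move_linear(p+[.008,.001,0],vel=.03,force_limit=14); print(np.round(current_ft_force(),1),current_tcp_pos(),p)
hand.let_go(); p=np.array(current_tcp_pos()); env.move_linear(p+[0,0,.16],vel=.2)
env.move_pose([.30,.45,.38],best([.30,.45,.38],1.0)); env.wait(.3)
s=optics.get_image("scene")[:,:,::-1].copy(); d=optics.get_image("side")[:,:,::-1].copy(); cv2.imwrite("pics/fs.png",s); cv2.imwrite("pics/fd.png",d)
cv2.imwrite("pics/fin.png",np.vstack([np.hstack([cv2.resize(s[130:330,110:310],(400,400),interpolation=2),cv2.resize(d[130:330,260:460],(400,400),interpolation=2)]),np.hstack([cv2.resize(s,(266,200)),cv2.resize(d,(266,200)),np.zeros((200,268,3),np.uint8)])]))
i=cam("scene");D=cam("side");pt=[w(CAB,-.02,.06,.22),w(CAB,-.02,-.06,.22)];print(proj(i,pt),proj(D,pt)); print(current_t())
```

```text
[-2.4 -0.6  4.1] [ 0.63988178 -0.00193883  0.20480889] [ 0.64096606 -0.00112421  0.203     ]
[[247.98575137 227.38595551]
 [204.08275109 211.6555985 ]] [[316.70766776 181.9092769 ]
 [353.66602208 198.86962035]]
78.8583
```

View pics/fin.png

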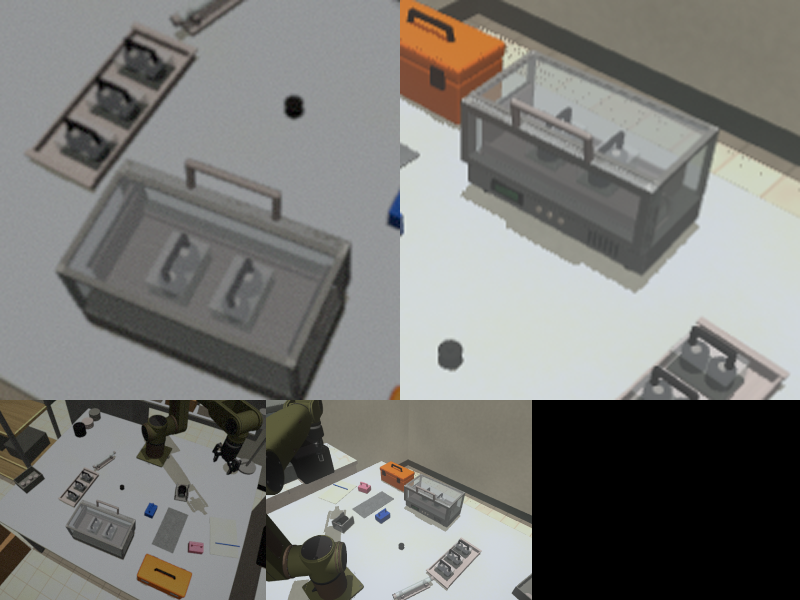

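Run:
```python
from h import *
hand.clamp(20); yaw=CAB[2]+np.pi/2; a=w(CAB,-.09,0,.205)
env.move_pose(a+[0,0,.15],best(a+[0,0,.15],yaw)); env.move_linear(a,vel=.2); env.wait(.2); f0=np.array(current_ft_force())
for k in range(60):
    t=w(CAB,-.06+.001*k,0,.205); env.move_linear(t,vel=.05); f=np.array(current_ft_force())-f0
    if np.linalg.norm(f)>3 : print(k,f.round(1),round(current_tcp_pos()[0],4))
    if np.linalg.norm(f)>16: break
env.move_linear(a,vel=.1); env.move_linear(a+[0,0,.15],vel=.2); env.move_pose([.30,.45,.38],best([.30,.45,.38],1.0)); env.wait(.3)
s=optics.get_image("scene")[:,:,::-1].copy(); d=optics.get_image("side")[:,:,::-1].copy()
for n,im,(x,y,W,H) in(("scene",s,(198,205,60,38)),("side",d,(308,170,56,42))):
    for ref in(f"pics/{n}0.png","pics/f"+n[0 if n=="scene" else 2]+".png"):
        g=lambda m:cv2.cvtColor(m[y:y+H,x:x+W],6).astype(np.float32); print(n,ref,cv2.phaseCorrelate(g(cv2.imread(ref)),g(im)))
L=handles(s,cam("scene"),(115,135,120,100),.068); print(len(L),current_t())
```

```text
23 [-4.3 -1.6  1.8] 0.6233
24 [-7.8 -1.5  4.9] 0.6233
25 [-12.4  -2.1   6.1] 0.6234
26 [-15.7  -2.2   7.6] 0.6235
scene pics/scene0.png ((0.0713457930114707, 0.21729531782987266), 0.9893131105105082)
scene pics/fs.png ((0.03204549445677074, 0.06471779136236933), 0.9034284202257792)
side pics/side0.png ((-0.16177783657228062, 0.5921191341382226), 0.7114897664388021)
side pics/fd.png ((-0.021592913991117513, 0.49663753071177297), 1.015046798211557)
0 93.8333
```

Stiff stop from first contact: the door is at its shut end stop and the handle is back where it started.

```bash
python3 -c "
from h import *
print(env.finish_job())"
```

```text
the job is handed in; nothing more can be done
None
```

I handed the job in at about 94 s: all three dry cassettes stand in the carrier, both waiting cassettes are on the tray, and the door is against its shut stop; the first door-closing pull went off line and I had to regrip, but the last pictures showed everything upright.

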